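Unload and uncouple the tube carrier

ROBOT

A 6-joint arm with a two-finger parallel gripper is mounted at the origin on the work surface. World frame = base frame: x ahead of the robot, y to its left, z up, the work surface at z = 0. Lengths are in m, angles in rad, forces in N, time in s.
With the tool pointing down it reaches from about 0.275 to 0.825 m from the base axis. Payload 5.2 kg.
Tool frame: the origin (TCP) lies at the very end of the fingers, on their centre line; the grasp point (between the pads) lies 19 mm behind it; z points along the fingers, y is the line along which they close (so a half turn about z gives the same grasp; the last joint's range is limited). The gripper opens to 93 mm and grips with 3 to 60 N. Pads are 15 mm wide; open, the fingers measure 128 mm over their backs; the gripper's body (75 mm by 188 mm) begins 65 mm behind the grasp point.
Start: joints at [0.911, 0.259, 1.535, -0, 1.348, -0.203], TCP at [0.243, 0.494, 0.219] pointing down, gripper open.
Joint ranges: [-3.14, 3.14], [-0.91, 2.08], [0.19, 2.58], [-1.22, 4.36], [0.22, 2.71], [-3.12, 3.12]. Speed limits (rad/s): [2.57, 2.57, 3.14, 3.14, 3.14, 3.14].

INTERFACE

Orientations are given as a 3x3 rotation matrix whose columns are the frame's x, y, z axes.
In Python, from rig import observe, camera, camera_params, finish_job, boxes_of, place_of gives the robot as it stands.
- The arm moves only by the tool apply_moves, never from a script. Its argument "rows" is a list of rows, each a list of 3 entries, a list of its own where there are three numbers: the opening, from 0 (shut) to 1 (fully open), then the shift along the tool's x, y, z in cm, then the turn about the tool's z in rad. A call has 1 to 8 rows; each row is the pose to reach, as a shift and turn from the pose commanded when the call began, along the tool's axes at that moment; what a row does not reach only later rows make up. A row lasts 1/8 s, in which the tool goes at most 62.5 mm and 10.7 degrees, less where a joint would pass 70% of its speed; a pose out of reach is approached as far as the arm can. A call with a gripper value outside its range is refused whole. The fingers move at their own pace and stop on an object; "squeeze" is the grip in N (left out, the last holds). Time passes only in rows, so rows that repeat a pose let the fingers close. It gives the time, the measured TCP pose, the force, the opening and the grip force at its end, in the units of the state.
- observe(): the state, without advancing time (a new reading comes with each control period).
- camera(name): name is "side" or "top"; returns (picture, depth): 384x512x3 uint8, red, green, blue; 384x512 float32, m along the optical axis (not along the pixel's ray), 0 where there is no reading.
- camera_params(name): a dict with "fx", "fy", "cx", "cy" (pixels), "R" (3x3) and "t" (3): a world point X has camera coordinates R X + t. Camera axes: x right, y down, z forward; pixel columns grow to the right and rows downward; lengths in m; the calibration is good to about 2 mm. A picture is of the moment at which its call begins. camera_params takes no time and is no camera call.
- finish_job(): hands the job in; it is judged then, once.
Trained networks look in the newest picture that a camera, given by its name, has taken for a name from the list of things; names that differ only in an ending like _2 or _b are one class to them, and where a whole thing is asked for, a point or a joint stands for the part that bears it (a point fixed in the world has none). Each returns a list of dicts, best first, with "conf" (0 to 1); they miss things now and then, are a little off and sometimes report something else, mostly with a low value. They report only what shows in the picture. A call takes as long as a camera call. They do not tell look-alikes from the thing itself.
- boxes_of(label, camera): "xy" ([column, row] in pixels, amid what is visible of it).
- place_of(label, camera): "xy" ([column, row] in pixels: a listed point, or the origin of a listed thing).
The state is a dict: "time_s": time; "joints": joint angles; "joint_vel": joint speeds; "tau": joint torques, N m; "position": TCP position; "tool_rot": TCP orientation; "ft_force": force on the tool from outside, world axes, zero at the start; "ft_torque": the same for the moment, N m; "gripper_width": finger opening in m; "finger_force": force on a finger pad.
Only numpy, scipy, OpenCV 4.12 (cv2) and the standard library are available. Lean on these libraries where they do the work, as an engineer would, in place of code of your own. Each camera call takes 0.05 s, during which the arm holds its last target. There are 200 camera calls.

TASK

Take the metal tube off the carrier arm, lay it in both forks of the raised green V rest and let it go. Then, with the carrier still seated on its ball, pull its red latch fin sideways against the spring, towards the small blue block behind the brass spring (the side where the steel leg runs down the head), lift the carrier off the ball by the fin, and finish while holding it roughly level, about 10 cm above where it sat. Do not drop the tube, and leave the bottle, screwdriver and steel cap alone.

Things in the scene. Friction and masses are not known exactly. Their poses are not given: they have to be found in the camera images.
- ball_mount: Fixed grey base, 190 x 80 x 10 mm. Origin: on the bench under the ball; x along the plate (-35 to 155 mm) to the fork post, y the side to which the latch is pulled, z up. The ball head (24 mm wide, flat underside 44 mm up, top 62 mm up) stands on a 9 mm neck; the dark post at x = 120 mm, open on top, holds the stub between cheeks up to 54 mm.
- carrier: Loose carrier arm, 0.47 kg with latch: blue socket head 42 x 42 x 36 mm over the ball, aluminium stub 24 mm wide along +x to 135 mm, with black V forks at x = 55 and 119 mm for the tube. Origin: centre of the head's underside, 34 mm above the bench when seated; axes as the mount's. It lifts straight up, clear of the ball after 28 mm. Centre of mass almost under the red fin.
- latch (a joint): Latch travel (m) on the carrier, along its +y: 0 = closed, tooth locked under the ball; 0.013 = end stop. Free from about 0.006; pull 0.009 to 0.011. The spring pushes back with 4.2 N at 0, 7.7 N at 0.010 and shuts the latch when let go. Once off the ball, a carrier held by the fin shifts some 10 mm to its +y as the latch shuts.
- latch_fin (a point): Grip point of the red upright fin, moves with the latch. Fin: 12 mm thick (carrier y), 30 long (x), 34 tall; the point is 11 mm below its top, 23 mm above the steel slide plate, mid fin; 98 mm above the bench when seated, 16 mm to +x of the ball axis. A steel leg goes down the head's +y side; the brass spring lies on the head beside the fin, its blue stop block on the +y edge.
- tube: Loose bright metal tube, 22 mm diameter, 90 mm long, about 0.13 kg. Origin: its centre; x along its axis. Starts in the carrier's V forks, parallel to the carrier's x, its centre about 87 mm to +x of the ball axis, 84 mm above the bench, 26 mm above the stub's top; free for fingers over 50 mm between the forks.
- v_rest: Fixed green rest: base 100 x 50 x 10 mm, two slim posts with 90 degree V forks (8 mm thick, 27 mm wide) at x = -32 and +32 mm. Origin: underside centre, on the bench; x along the lying tube.
- rest_seat (a point): Where the tube's centre is when it lies in both forks of the green rest: 90 mm above the bench, midway between the forks; axes as the rest's. Fork tips are 85 mm up, V bottoms 74 mm; between the posts it is open down to the base. The tube may lie either way round.
- bottle: Small loose white plastic bottle, 32 mm diameter, 70 mm tall, a bystander. Origin: underside centre.
- screwdriver: Loose screwdriver with red handle, 160 mm long, lying on the bench, a bystander; x along it.
- knurled_cap: Loose stepped steel cap, 36 mm diameter, 32 mm tall, a bystander. Origin: underside centre.
Not all that is in view belongs to the job. What is shaped like the tube but pink is not meant. Leave any purple look-alike of the ball_mount alone.

How it is judged:
On the way, in this order (a step that is already met when the one before it is completed fails the run):
1. the tube lies released in the green rest, with the carrier still on its ball and latched (x of tube in the frame of rest_seat between -0.018 and 0.018 m and y of tube in the frame of rest_seat between -0.005 and 0.005 m and z of tube in the frame of rest_seat between -0.005 and 0.005 m and angle between the x axis of tube and the x axis of v_rest, either way round below 0.15 rad and contact force between the fingers and tube below 0.05 N and linear speed of tube below 0.02 m/s and z of carrier in the frame of ball_mount below 0.04 m and horizontal distance between carrier and ball_mount below 0.006 m and value of joint latch below 0.003 m), for 0.2 s.
2. the latch is pulled aside while the carrier still sits on its ball (z of carrier in the frame of ball_mount below 0.04 m and horizontal distance between carrier and ball_mount below 0.006 m and value of joint latch above 0.006 m), for 0.1 s.
At the end, for the whole second after the job is handed in: The tube rests, released, in both green forks (centre within 18 mm lengthwise, 5 mm across and in height, 0.15 rad); the fingers hold the carrier still, 70 mm or more above its seat, tilted under 0.35 rad, touching neither mount, rest nor tube (x of tube in the frame of rest_seat between -0.018 and 0.018 m and y of tube in the frame of rest_seat between -0.005 and 0.005 m and z of tube in the frame of rest_seat between -0.005 and 0.005 m and angle between the x axis of tube and the x axis of v_rest, either way round below 0.15 rad and contact force between the fingers and tube below 0.05 N and linear speed of tube below 0.02 m/s and z of carrier in the frame of ball_mount above 0.104 m and angle between carrier's own z axis and vertical below 0.35 rad and contact force between the fingers and carrier above 1 N and contact force between carrier and ball_mount below 0.1 N and contact force between carrier and v_rest below 0.1 N and contact force between carrier and tube below 0.1 N and linear speed of carrier below 0.05 m/s); the arm keeps its last pose, push and grip.
It fails at once if the tube is dropped (its centre lower than 45 mm) (height (world z) of tube below 0.045 m).
It fails at once if a bystander is moved more than 30 mm (distance of any of bottle, screwdriver, knurled_cap from where it was at the start of the episode above 0.03 m).
It also fails if it takes over 64 s, if anything falls off the work surface, if the arm or the gripper's body presses on something with over 40 N, if the wrist force passes 120 N, or if a joint passes its speed limit or range.

## Working session

There is one attempt and no reset: what is moved stays moved. The work goes in short steps, Python scripts to look and compute and a tool call to move; the robot and the scene stay as the last step left them, time stands still between calls to the robot, and variables do not carry over. Pictures are saved under pics/ and viewed, at most 10 in all, crops included, and the job is handed in when it is done.

Besides the shell and the picture viewer there is one more tool, called after "Call:" as name([rows], argument=value, ...), one row to a line, values as JSON. apply_moves: Moves the arm, as the interface text tells. Its arguments: {"type":"object","properties":{"rows":{"type":"array"},"squeeze":{"type":"number"}},"required":["rows"]}

```bash
mkdir -p pics
cat > h.py <<'E'
import numpy as np, cv2
from rig import *
def ray(cam,px):
    p=camera_params(cam);R=np.array(p["R"]);t=np.array(p["t"])
    d=R.T@np.array([(px[0]-p["cx"])/p["fx"],(px[1]-p["cy"])/p["fy"],1.]);return -R.T@t,d
def at_z(cam,px,z):
    o,d=ray(cam,px);return o+d*(z-o[2])/d[2]
def cloud(cam,dep):
    p=camera_params(cam);R=np.array(p["R"]);t=np.array(p["t"])
    v,u=np.mgrid[:dep.shape[0],:dep.shape[1]]
    c=np.stack([(u-p["cx"])/p["fx"]*dep,(v-p["cy"])/p["fy"]*dep,dep],-1)
    return (c-t)@R
def tri(a,b):
    (o1,d1),(o2,d2)=ray("top",a),ray("side",b)
    s=np.linalg.lstsq(np.stack([d1,-d2],1),o2-o1,rcond=None)[0]
    p,q=o1+s[0]*d1,o2+s[1]*d2
    return (p+q)/2,np.linalg.norm(p-q)
E
python3 - <<'E'
from h import *
ims=[]
for c in("top","side"):
    im,d=camera(c);np.savez("first_"+c,im=im,d=d);cv2.imwrite(f"pics/{c}0.png",im[:,:,::-1])
    o,_=ray(c,(256,192));print(c,o.round(3))
    for l in("ball_mount","carrier","latch_fin","tube","v_rest","rest_seat"):
        print(l,[(round(r["conf"],2),np.round(r["xy"]).tolist()) for r in place_of(l,c)[:4]])
E
```

```text
top [ 0.371 -0.117  1.144]
ball_mount [(0.66, [270.0, 195.0]), (0.63, [281.0, 296.0])]
carrier [(0.61, [272.0, 195.0])]
latch_fin [(0.6, [272.0, 184.0])]
tube [(0.71, [191.0, 99.0]), (0.66, [264.0, 161.0]), (0.63, [211.0, 159.0])]
v_rest [(0.71, [124.0, 197.0])]
rest_seat [(0.85, [115.0, 193.0])]
side [0.409 0.549 0.642]
ball_mount [(0.77, [351.0, 215.0]), (0.75, [255.0, 212.0])]
carrier [(0.75, [254.0, 204.0])]
latch_fin [(0.71, [248.0, 184.0])]
tube [(0.74, [218.0, 188.0]), (0.58, [205.0, 251.0])]
v_rest [(0.66, [229.0, 343.0])]
rest_seat []
```

View pics/top0.png

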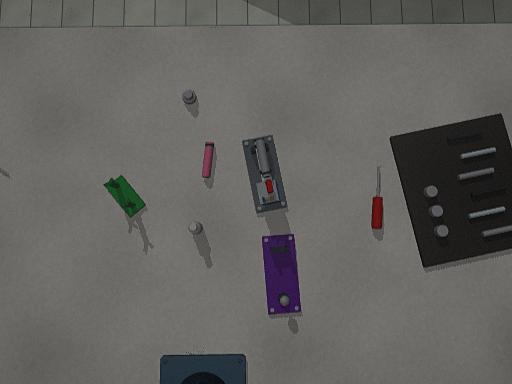

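View pics/side0.png

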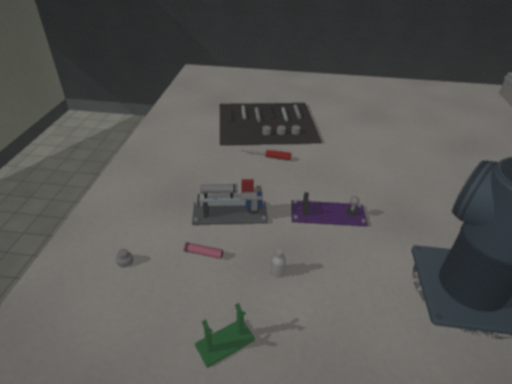

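The top view shows the grey mount with the carrier at (265,175): tube at (263,155), red fin at (269,186). The pink tube look-alike is at (209,159) and the purple mount at (281,275). The green rest is at (125,195), the bottle at (195,229), the cap at (189,97) and the screwdriver at (377,210). In the side view the tube is at (218,188), the fin at (248,186) and the rest at (224,335). The bright tube lies in the carrier on the grey mount, which fits the description; pink and purple don't. I'll confirm with a crop and measure.

Run:
```python
from h import *
T=np.load("first_top.npz");S=np.load("first_side.npz")
a=cv2.resize(T["im"][120:225,90:300],(790,395),interpolation=cv2.INTER_CUBIC)
b=cv2.resize(S["im"][165:230,180:285],(395,205*1),interpolation=cv2.INTER_CUBIC)
b2=cv2.resize(S["im"][300:365,180:285],(395,205),interpolation=cv2.INTER_CUBIC)
cv2.imwrite("pics/crop.png",np.vstack([a,np.hstack([b,b2])])[:,:,::-1])
print("tube",tri((264,161),(218,188)),"fin",tri((272,184),(248,184)),"rest",tri((124,197),(229,343)),"carr",tri((272,195),(254,204)))
print("seat@.09",at_z("top",(115,193),.09))
def seg(name,D,cam,box,lo,hi,zr):
    hsv=cv2.cvtColor(D["im"],cv2.COLOR_RGB2HSV);m=cv2.inRange(hsv,lo,hi)>0
    k=np.zeros_like(m);x0,y0,x1,y1=box;k[y0:y1,x0:x1]=1
    P=cloud(cam,D["d"]);m&=k&(P[...,2]>zr[0])&(P[...,2]<zr[1])&(D["d"]>0)
    q=P[m];
    if len(q)<4: print(name,cam,len(q));return
    c=q.mean(0);r=cv2.minAreaRect((q[:,:2]*1000).astype(np.float32));(w,h)=r[1]
    bx=cv2.boxPoints(r);e=bx[1]-bx[0];f=bx[2]-bx[1];e=e if np.linalg.norm(e)>np.linalg.norm(f) else f
    print(name,cam,len(q),c.round(4),"z",np.percentile(q[:,2],[5,50,95]).round(4),"rect",np.round(r[0],1),np.round(r[1],1),"long deg",round(np.degrees(np.arctan2(e[1],e[0])),1))
for cam,D,bx in(("top",T,(235,125,300,220)),("side",S,(185,165,275,225))):
    seg("tube",D,cam,bx,(0,0,0),(180,110,255),(.083,.12))
    seg("fin",D,cam,bx,(0,150,60),(12,255,255),(.07,.13))
    seg("stub",D,cam,bx,(0,0,0),(180,90,255),(.05,.064))
    seg("mount",D,cam,bx,(0,0,0),(180,255,255),(.006,.015))
for cam,D,bx in(("top",T,(95,165,155,225)),("side",S,(185,295,265,365))):
    for n,z in(("base",(.004,.016)),("all",(.004,.1)),("forks",(.066,.1))): seg("rest "+n,D,cam,bx,(40,80,20),(85,255,255),z)
```

```text
tube (array([ 0.56589052, -0.1510327 ,  0.08326585]), np.float64(0.01123255581599993)) fin (array([ 0.50192364, -0.16925293,  0.0910085 ]), np.float64(0.003563455358403761)) rest (array([0.48410118, 0.20078561, 0.00886783]), np.float64(0.0026172388866977513)) carr (array([ 0.48418104, -0.17189085,  0.0264092 ]), np.float64(0.0002166442667749971))
seat@.09 [0.48690498 0.19944782 0.09      ]
tube top 359 [ 0.5596 -0.1499  0.0907] z [0.0844 0.0912 0.0951] rect [ 537.7 -154.6] [149.4  31.9] long deg 6.7
fin top 58 [ 0.4993 -0.1616  0.1069] z [0.1041 0.1067 0.1106] rect [ 499.  -161.6] [28.4 10.8] long deg 11.6
stub top 92 [ 0.5617 -0.1436  0.0559] z [0.0518 0.0558 0.0607] rect [ 549.7 -147.1] [142.  38.] long deg 5.6
mount top 1211 [ 0.5432 -0.1522  0.0093] z [0.0065 0.0091 0.0125] rect [ 542.  -153.3] [190.4  79.8] long deg 10.7
tube side 343 [ 0.5523 -0.1474  0.0909] z [0.0837 0.0908 0.1056] rect [ 540.5 -151.2] [147.3  33. ] long deg 9.2
fin side 15 [ 0.5017 -0.1568  0.1036] z [0.0858 0.1076 0.1094] rect [ 500.9 -156.9] [19.3  3.9] long deg 12.5
stub side 436 [ 0.557  -0.1452  0.0565]
[... 159 characters left out ...]
6] [189.8  82.6] long deg 10.5
rest base top 640 [0.489  0.1961 0.0095] z [0.0059 0.0095 0.0131] rect [488.9 197.7] [99.6 49.6] long deg 39.5
rest all top 799 [0.489  0.1964 0.0201] z [0.0061 0.0103 0.08  ] rect [488.9 197.7] [99.6 49.6] long deg 39.5
rest forks top 93 [0.488  0.1975 0.0787] z [0.0717 0.0789 0.0853] rect [488.9 197.6] [72.8 25.7] long deg 38.3
rest base side 1160 [0.4912 0.2027 0.0099] z [0.0081 0.0098 0.0118] rect [491.3 198.3] [98.2 49.7] long deg 38.8
rest all side 1465 [0.4912 0.2024 0.0189] z [0.0082 0.0102 0.0757] rect [491.3 198.3] [98.2 49.7] long deg 38.8
rest forks side 111 [0.4938 0.2007 0.0778] z [0.068  0.0791 0.0845] rect [491.1 199.2] [70.6 24.1] long deg 38.3
```

View pics/crop.png

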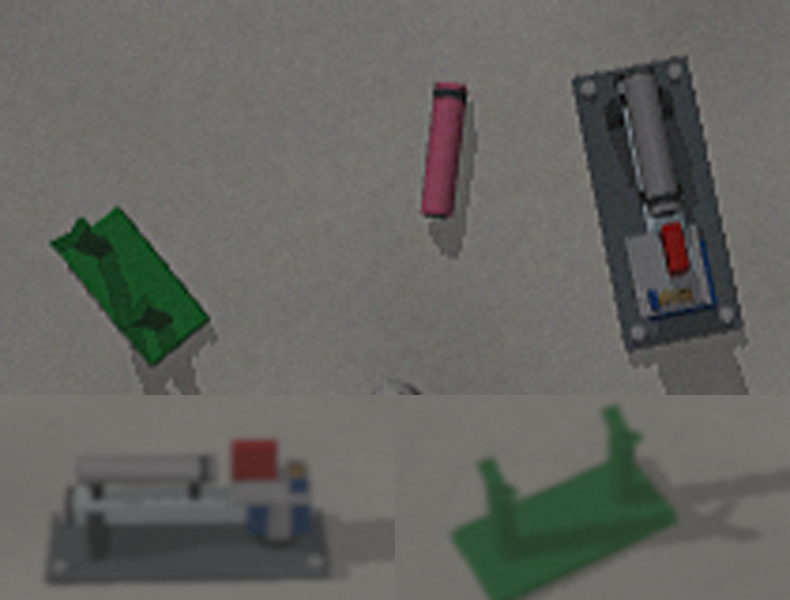

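Confirmed: the bright tube sits in the carrier's black forks on the grey mount. The steel leg and blue block are on the mount's left, which is world +y-ish. From depth, the mount axis is 10.6°, the ball is about (0.484,-0.164), the fin (0.499,-0.161), the tube about (0.569,-0.149), and the rest (0.490,0.198) at 39°.

```bash
cat >> h.py <<'E'
def plan(xyz,deg,extra=None):
    o=observe();R=np.array(o["tool_rot"]);p=np.array(o["position"])
    s=R.T@(np.array(xyz)-p)*100
    x=np.array([np.cos(np.radians(deg)),np.sin(np.radians(deg)),0]);l=R.T@x
    a=np.arctan2(l[1],l[0]);a=(a+np.pi/2)%np.pi-np.pi/2
    print("pos",p.round(4),"j",np.round(o["joints"],2),"t",o["time_s"],"shift cm",s.round(2),"turn",a.round(3),"w",o["gripper_width"],"down",R[:,2].round(3))
E
python3 - <<'E'
from h import *
print(np.round(observe()["tool_rot"],3))
plan((.5695,-.1484,.2),10.6)
print("tube ctr top view",at_z("top",(262.3,155.9),.09), "side",tri((262.3,155.9),(218,188)))
S=np.load("first_top.npz");P=cloud("top",S["d"])
hsv=cv2.cvtColor(S["im"],cv2.COLOR_RGB2HSV)
m=(P[...,2]>.088)&(S["d"]>0)&(hsv[...,1]<60)&(P[...,0]>.52)&(P[...,0]<.64)&(P[...,1]>-.2)&(P[...,1]<-.1)
q=P[m];r=cv2.minAreaRect((q[:,:2]*1000).astype(np.float32));print(r,np.percentile(q[:,2],[50,90,98]))
E
```

```text
[[-0.897  0.441  0.   ]
 [ 0.441  0.897 -0.   ]
 [-0.     0.    -1.   ]]
pos [0.2426 0.4936 0.2187] j [ 0.91  0.26  1.53 -0.    1.35 -0.2 ] t 0.7 shift cm [-57.66 -43.2    1.87] turn -0.642 w 0.09295845377752593 down [ 0. -0. -1.]
tube ctr top view [ 0.57133942 -0.14745042  0.09      ] side (array([ 0.57134356, -0.14759333,  0.08664351]), np.float64(0.0012501956459299883))
((566.6868896484375, -148.9348602294922), (90.29310607910156, 19.844240188598633), 9.920114517211914) [0.09199842 0.09452763 0.09624409]
```

Call:
apply_moves([
  [1,[-5,-3.7,0],-0.1],
  [1,[-10,-7.5,0],-0.3],
  [1,[-15,-11.2,0],-0.45],
  [1,[-20,-15,0],-0.6],
  [1,[-25,-18.7,0.5],-0.64],
  [1,[-30,-22.5,0.5],-0.64],
  [1,[-35,-26.2,1],-0.64],
  [1,[-40,-30,1],-0.64],
])

```text
time_s: 1.7
position: [0.4593, 0.067, 0.2092]
tool_rot: [[-0.983, -0.182, 0.001], [-0.182, 0.983, 0.0], [-0.001, 0.0, -1.0]]
ft_force: [0.2, 0.9, 0.4]
gripper_width: 0.0926
finger_force: 0.0
```

Run:
```python
from h import *
plan((.5687,-.1485,.14),10.4)
```

```text
pos [0.4593 0.067  0.2092] j [-0.1   0.11  1.74  0.    1.29 -1.85] t 1.7 shift cm [ -6.83 -23.18   6.93] turn 0.001 w 0.09256016621271657 down [ 0.001  0.    -1.   ]
```

Call:
apply_moves([
  [1,[-1.5,-5,0],0],
  [1,[-3,-10,0],0],
  [1,[-4.5,-15,0],0],
  [1,[-6,-20,1],0],
  [1,[-6.2,-21,3],0],
  [1,[-6.2,-21,5],0],
  [1,[-6.2,-21,5],0],
  [1,[-6.2,-21,5],0],
])

```text
time_s: 2.7
position: [0.5582, -0.1262, 0.1598]
tool_rot: [[-0.983, -0.182, 0.001], [-0.182, 0.983, -0.0], [-0.001, -0.001, -1.0]]
ft_force: [0.3, -0.1, 0.3]
gripper_width: 0.093
finger_force: 0.0
```

Run:
```python
from h import *
plan((.5687,-.1485,.067),10.4)
```

```text
pos [ 0.5582 -0.1262  0.1598] j [-0.42  0.34  1.57  0.    1.23 -2.17] t 2.7 shift cm [-0.61 -2.38  9.29] turn 0.002 w 0.09296963813162425 down [ 0.001 -0.    -1.   ]
```

Call:
apply_moves([
  [0.7,[-0.6,-2.4,1],0],
  [0.6,[-0.6,-2.4,3],0],
  [0.6,[-0.6,-2.4,5],0],
  [0.6,[-0.6,-2.4,7],0],
  [0.6,[-0.6,-2.4,8.5],0],
  [0.6,[-0.6,-2.4,9.2],0],
  [0.6,[-0.6,-2.4,9.2],0],
  [0.6,[-0.6,-2.4,9.2],0],
])

```text
time_s: 3.7
position: [0.5687, -0.149, 0.0678]
tool_rot: [[-0.983, -0.182, 0.001], [-0.182, 0.983, -0.001], [-0.001, -0.001, -1.0]]
ft_force: [0.2, -0.5, 0.8]
gripper_width: 0.0553
finger_force: 0.0
```

Run:
```python
from h import *
plan((.5687,-.1485,.067),10.4)
a,_=camera("side");b,_=camera("top")
A=cv2.resize(a[150:230,170:290],(600,400));B=cv2.resize(b[120:220,220:320],(400,400));cv2.imwrite("pics/g1.png",np.hstack([A[:,:400],B])[:,:,::-1])
```

```text
pos [ 0.5687 -0.149   0.0678] j [-0.45  0.46  1.63 -0.    1.05 -2.2 ] t 3.7 shift cm [-0.01  0.05  0.08] turn 0.002 w 0.05528973313788925 down [ 0.001 -0.001 -1.   ]
```

View pics/g1.png

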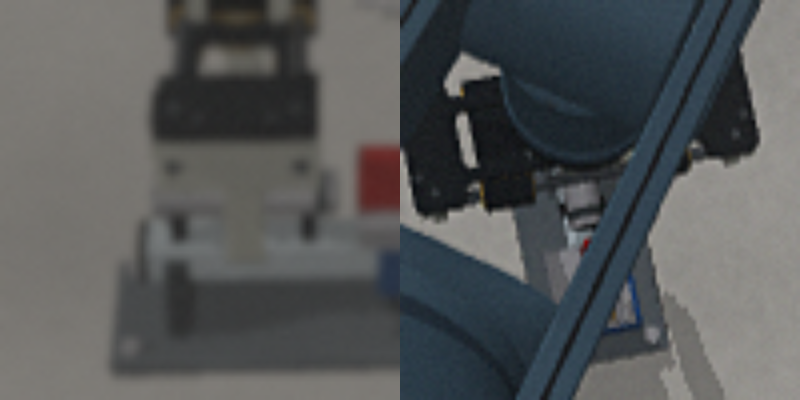

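The side view shows the finger at (245,230), midway between the forks at (180,220) and (308,225) and clear of the fin. Closing.

Call:
apply_moves([
  [0.3,[0,0,0],0],
  [0.1,[0,0,0],0],
  [0.1,[0,0,0],0],
  [0.1,[0,0,0],0],
  [0.1,[0,0,0],0],
  [0.1,[0,0,0],0],
], squeeze=20)

```text
time_s: 4.55
position: [0.5682, -0.1488, 0.0671]
tool_rot: [[-0.983, -0.182, 0.0], [-0.182, 0.983, -0.0], [-0.0, -0.0, -1.0]]
ft_force: [1.6, -1.0, -0.3]
gripper_width: 0.0214
finger_force: 20.0
```

Call:
apply_moves([
  [0.1,[0,0,-0.5],0],
  [0.1,[0,0,-1.5],0],
  [0.1,[0,0,-3],0],
  [0.1,[0,0,-6],0],
  [0.1,[0,0,-9],0],
  [0.1,[0,0,-11],0],
  [0.1,[0,0,-12],0],
  [0.1,[0,0,-12],0],
])

```text
time_s: 5.55
position: [0.5685, -0.1489, 0.188]
tool_rot: [[-0.983, -0.182, 0.002], [-0.182, 0.983, -0.001], [-0.001, -0.001, -1.0]]
ft_force: [0.2, 0.3, -1.0]
gripper_width: 0.0212
finger_force: 20.0
```

Run:
```python
from h import *
plan((.490,.198,.19),39.0)
```

```text
pos [ 0.5685 -0.1489  0.188 ] j [-0.45  0.35  1.49  0.    1.3  -2.2 ] t 5.55 shift cm [ 1.4  35.54 -0.23] turn -0.497 w 0.021186724308254683 down [ 0.002 -0.001 -1.   ]
```

Call:
apply_moves([
  [0.1,[0,2,0],0],
  [0.1,[0,6,0],-0.1],
  [0.1,[0.3,11,0],-0.2],
  [0.1,[0.6,16,0],-0.3],
  [0.1,[1,21,0],-0.4],
  [0.1,[1.2,26,0],-0.497],
  [0.1,[1.4,31,0],-0.497],
  [0.1,[1.4,34,0],-0.497],
])

```text
time_s: 6.55
position: [0.4898, 0.1861, 0.186]
tool_rot: [[-0.776, -0.631, -0.003], [-0.631, 0.776, 0.0], [0.002, 0.002, -1.0]]
ft_force: [0.5, -0.4, -0.8]
gripper_width: 0.0216
finger_force: 20.0
```

Call:
apply_moves([
  [0.1,[0,0,0],0],
  [0.1,[0,0,0],0],
  [0.1,[0,0,0],0],
  [0.1,[0,0,0],0],
])

```text
time_s: 7.05
position: [0.4926, 0.1821, 0.1869]
tool_rot: [[-0.778, -0.628, -0.0], [-0.628, 0.778, -0.0], [0.0, 0.0, -1.0]]
ft_force: [0.4, 0.5, -1.0]
gripper_width: 0.0213
finger_force: 20.0
```

Run:
```python
from h import *
plan((.490,.198,.12),39.0)
a,d=camera("side");o=observe();print(o["finger_force"])
cv2.imwrite("pics/c1.png",cv2.resize(a[210:370,150:310],(600,600),interpolation=cv2.INTER_CUBIC)[:,:,::-1])
P=cloud("side",d);m=(d>0)&(P[...,2]>.17)&(P[...,2]<.225)&(np.abs(P[...,0]-.49)<.08)&(np.abs(P[...,1]-.19)<.08)
q=P[m];print(len(q));u=np.array([np.cos(np.radians(39)),np.sin(np.radians(39))])
for zz in np.arange(.17,.225,.005):
    k=q[np.abs(q[:,2]-zz)<.0025]
    if len(k): s=(k[:,:2]-o["position"][:2])@u; print(zz.round(3),len(k),s.min().round(3),s.max().round(3))
```

```text
pos [0.4926 0.1821 0.1869] j [ 0.14  0.24  1.64 -0.    1.26 -2.11] t 7.05 shift cm [-0.79  1.4   6.69] turn -0.002 w 0.021339910185337464 down [-0. -0. -1.]
19.98698651790619
510
0.19 5 0.009 0.01
0.195 13 0.008 0.046
0.2 42 0.009 0.047
0.205 87 0.008 0.047
0.21 152 0.003 0.047
0.215 196 0.005 0.046
0.22 11 0.009 0.01
```

View pics/c1.png

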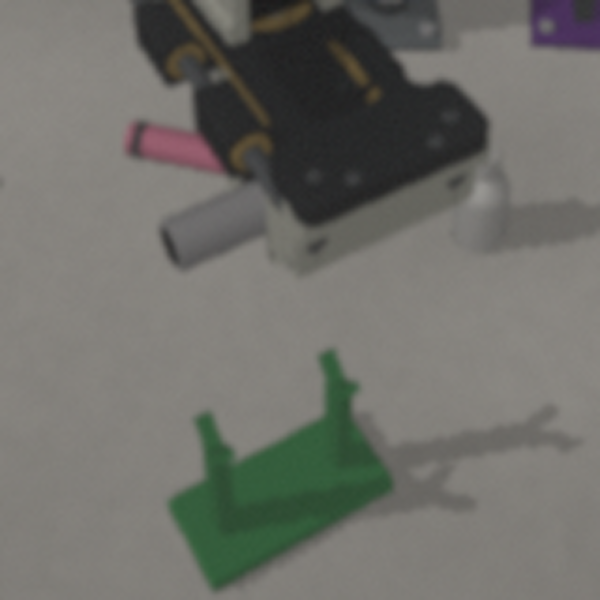

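The side view shows the tube held level, with its end at (175,245) in the crop. The rest below is empty, with forks at (215,435) and (338,370). Moving over the rest and lowering.

Call:
apply_moves([
  [0.1,[-0.8,1.4,0],0],
  [0.1,[-0.8,1.4,2],0],
  [0.1,[-0.8,1.4,4],0],
  [0.1,[-0.8,1.4,6],0],
  [0.1,[-0.8,1.4,7],0],
  [0.1,[-0.8,1.4,7],0],
  [0.1,[-0.8,1.4,7],0],
])

```text
time_s: 7.98
position: [0.4904, 0.1992, 0.1178]
tool_rot: [[-0.777, -0.629, 0.001], [-0.629, 0.777, 0.0], [-0.001, -0.001, -1.0]]
ft_force: [-0.1, -0.5, -1.2]
gripper_width: 0.0215
finger_force: 20.0
```

Run:
```python
from h import *
plan((.490,.198,.073),39.0)
```

```text
pos [0.4904 0.1992 0.1178] j [ 0.17  0.31  1.73  0.    1.1  -2.08] t 7.975 shift cm [ 0.12 -0.06  4.48] turn -0.0 w 0.021518905193493632 down [ 0.001  0.    -1.   ]
```

Call:
apply_moves([
  [0.1,[0.1,-0.05,1],0],
  [0.1,[0.1,-0.05,2],0],
  [0.1,[0.1,-0.05,3],0],
  [0.1,[0.1,-0.05,3.6],0],
  [0.1,[0.1,-0.05,4],0],
  [0.1,[0.1,-0.05,4.3],0],
  [0.1,[0.1,-0.05,4.4],0],
  [0.1,[0.1,-0.05,4.4],0],
])

```text
time_s: 8.98
position: [0.4903, 0.1975, 0.0738]
tool_rot: [[-0.777, -0.629, 0.002], [-0.629, 0.777, -0.001], [-0.001, -0.002, -1.0]]
ft_force: [0.8, -3.6, 3.9]
gripper_width: 0.0215
finger_force: 20.0
```

Run:
```python
from h import *
plan((.490,.198,.073),39.0);print(observe()["ft_force"],observe()["ft_torque"])
a,d=camera("side")
cv2.imwrite("pics/r1.png",cv2.resize(a[260:370,160:300],(763,600),interpolation=cv2.INTER_CUBIC)[:,:,::-1])
```

```text
pos [0.4903 0.1975 0.0738] j [ 0.17  0.36  1.78 -0.    1.   -2.08] t 8.975 shift cm [-0.    0.06  0.08] turn -0.0 w 0.021462584513310762 down [ 0.002 -0.001 -1.   ]
[ 0.84945826 -3.55393085  3.92118592] [-0.50545244 -0.03824706  0.03625355]
```

View pics/r1.png

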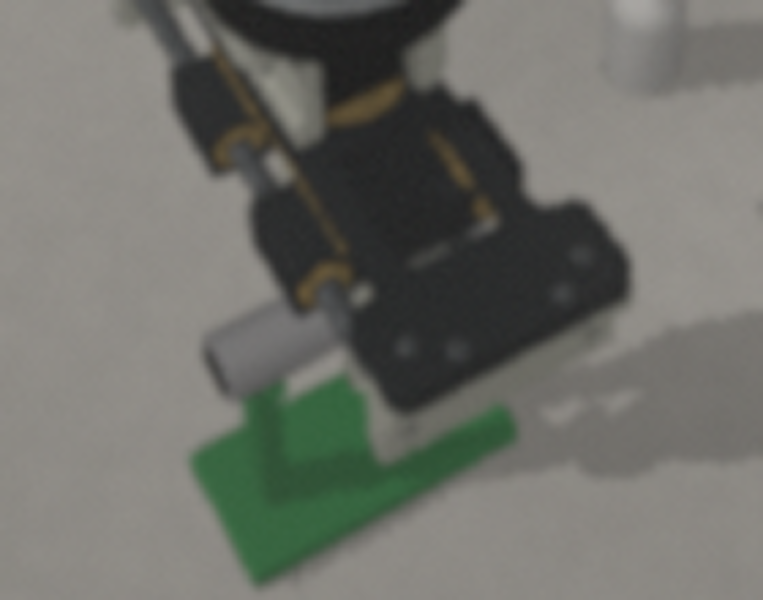

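The side view shows the tube end at (225,370) sitting on the near green fork, with about 5 N of contact force. Releasing gently.

Call:
apply_moves([
  [0.3,[0,-0.1,0],0],
  [0.4,[0,-0.1,0],0],
  [0.55,[0,-0.1,0],0],
  [0.55,[0,-0.1,0],0],
  [0.55,[0,-0.1,0],0],
])

```text
time_s: 9.65
position: [0.4899, 0.1972, 0.073]
tool_rot: [[-0.777, -0.629, -0.0], [-0.629, 0.777, 0.0], [0.0, 0.0, -1.0]]
ft_force: [0.6, 0.4, -0.2]
gripper_width: 0.0512
finger_force: 0.0
```

Call:
apply_moves([
  [0.55,[0,0,-0.5],0],
  [0.55,[0,0,-2],0],
  [0.55,[0,0,-5],0],
  [0.55,[0,0,-9],0],
  [0.55,[0,0,-11],0],
  [0.55,[-1,-8,-11],0],
  [0.55,[-1,-12,-11],0],
  [0.55,[-1,-12,-11],0],
])

```text
time_s: 10.65
position: [0.5759, 0.1069, 0.184]
tool_rot: [[-0.78, -0.626, 0.002], [-0.626, 0.78, -0.001], [-0.001, -0.002, -1.0]]
ft_force: [-0.7, 0.7, -0.2]
gripper_width: 0.0508
finger_force: 0.0
```

Run:
```python
from h import *
plan((.4995,-.1613,.16),10.5)
for c in("top","side"):
    im,d=camera(c);P=cloud(c,d);hsv=cv2.cvtColor(im,cv2.COLOR_RGB2HSV)
    m=(d>0)&(P[...,2]>.086)&(P[...,2]<.12)&(np.hypot(P[...,0]-.49,P[...,1]-.198)<.065)
    q=P[m];print(c,len(q),cv2.minAreaRect((q[:,:2]*1000).astype(np.float32)),np.percentile(q[:,2],[50,90,98]).round(4))
    if c=="top":A=cv2.resize(im[150:230,80:200],(600,400))
    else:B=cv2.resize(im[290:370,170:210+80],(600,400))[:200*2]
cv2.imwrite("pics/r2.png",cv2.resize(np.hstack([A,B]),(800,267))[:,:,::-1])
```

```text
pos [0.5759 0.1069 0.184 ] j [-0.01  0.35  1.5  -0.    1.29 -2.25] t 10.65 shift cm [ 22.75 -16.14   2.41] turn 0.493 w 0.05075955629717692 down [ 0.002 -0.001 -1.   ]
top 57 ((461.78668212890625, 170.2277374267578), (14.249762535095215, 28.19060707092285), 80.30998992919922) [0.0965 0.1009 0.1026]
side 718 ((491.36187744140625, 199.1712646484375), (90.58468627929688, 21.32570457458496), 38.975120544433594) [0.0984 0.101  0.1021]
```

View pics/r2.png

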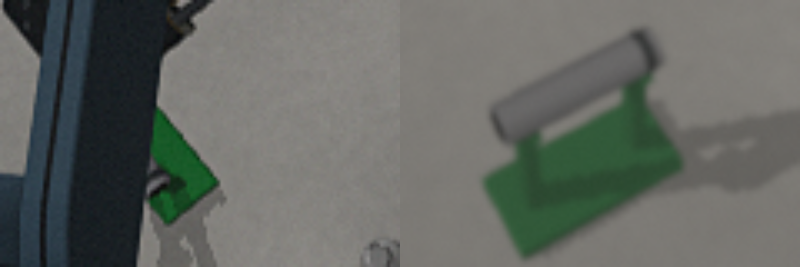

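The side view shows the tube lying in both green forks, from (505,120) to (645,45) in the right panel. Depth puts it at 39°, with its centre within 2 mm of the seat and its top at 101 mm. Next, the fin.

Call:
apply_moves([
  [0.55,[4,-2.8,0],0.1],
  [0.55,[8,-5.6,0],0.2],
  [0.55,[12,-8.4,0],0.3],
  [0.55,[16,-11.2,0],0.4],
  [0.55,[20,-14,0],0.493],
  [0.55,[21.5,-15.5,0],0.493],
  [0.55,[21.5,-15.5,0],0.493],
  [0.55,[21.5,-15.5,0],0.493],
])

```text
time_s: 11.75
position: [0.5035, -0.1438, 0.1833]
tool_rot: [[-0.982, -0.187, 0.0], [-0.187, 0.982, 0.001], [-0.0, 0.001, -1.0]]
ft_force: [0.2, 0.1, -0.6]
gripper_width: 0.0514
finger_force: 0.0
```

Run:
```python
from h import *
plan((.4995,-.1613,.13),10.5)
im,d=camera("side");P=cloud("side",d);hsv=cv2.cvtColor(im,cv2.COLOR_RGB2HSV)
m=(d>0)&((hsv[...,0]<12)|(hsv[...,0]>172))&(hsv[...,1]>140)&(P[...,2]>.07)&(P[...,2]<.13)&(np.hypot(P[...,0]-.4995,P[...,1]+.16)<.04)
q=P[m];u=np.array([np.cos(.183),np.sin(.183)]);v=np.array([-u[1],u[0]]);r=q[:,:2]-[.4995,-.1613]
print(len(q),np.percentile(r@u,[2,50,98]).round(4),np.percentile(r@v,[2,25,50,75,98]).round(4),np.percentile(q[:,2],[2,98]).round(4))
```

```text
pos [ 0.5035 -0.1438  0.1833] j [-0.49  0.24  1.65  0.    1.25 -2.25] t 11.75 shift cm [ 0.72 -1.64  5.33] turn 0.005 w 0.05135768684758401 down [ 0.     0.001 -1.   ]
81 [-0.0076  0.0023  0.012 ] [-0.0015  0.0031  0.0044  0.0055  0.0073] [0.0837 0.1085]
```

Call:
apply_moves([
  [0.5,[0.7,-1.6,1],0],
  [0.45,[0.7,-1.6,3],0],
  [0.45,[0.7,-1.6,4],0],
  [0.45,[0.7,-1.6,5],0],
  [0.45,[0.7,-1.6,5],0],
  [0.45,[0.7,-1.6,5],0],
])

```text
time_s: 12.55
position: [0.5, -0.1627, 0.1334]
tool_rot: [[-0.982, -0.186, 0.001], [-0.186, 0.982, -0.0], [-0.0, -0.0, -1.0]]
ft_force: [-0.9, 0.3, -0.2]
gripper_width: 0.0414
finger_force: 0.0
```

Run:
```python
from h import *
plan((.4995,-.1617,.0805),10.5)
```

```text
pos [ 0.5    -0.1627  0.1334] j [-0.53  0.29  1.71 -0.    1.14 -2.29] t 12.55 shift cm [0.03 0.11 5.29] turn 0.004 w 0.041402964975898404 down [ 0.001 -0.    -1.   ]
```

Call:
apply_moves([
  [0.45,[0,0.1,1.5],0],
  [0.45,[0,0.1,3],0],
  [0.45,[0,0.1,4.2],0],
  [0.45,[0,0.1,5],0],
  [0.45,[0,0.1,5.2],0],
  [0.45,[0,0.1,5.2],0],
  [0.45,[0,0.1,5.2],0],
])

```text
time_s: 13.42
position: [0.4999, -0.1618, 0.0815]
tool_rot: [[-0.983, -0.186, 0.001], [-0.186, 0.983, -0.0], [-0.001, -0.001, -1.0]]
ft_force: [0.1, 0.5, -0.6]
gripper_width: 0.0415
finger_force: 0.0
```

Run:
```python
from h import *
plan((.4995,-.1615,.0805),10.5);print(observe()["ft_force"])
a,_=camera("side")
cv2.imwrite("pics/f1.png",cv2.resize(a[140:230,180:290],(733,600),interpolation=cv2.INTER_CUBIC)[:,:,::-1])
```

```text
pos [ 0.4999 -0.1618  0.0815] j [-0.53  0.35  1.78  0.    1.02 -2.28] t 13.425 shift cm [0.03 0.04 0.1 ] turn 0.004 w 0.041526400797710396 down [ 0.001 -0.    -1.   ]
[ 0.0732573   0.48947939 -0.60057988]
```

View pics/f1.png

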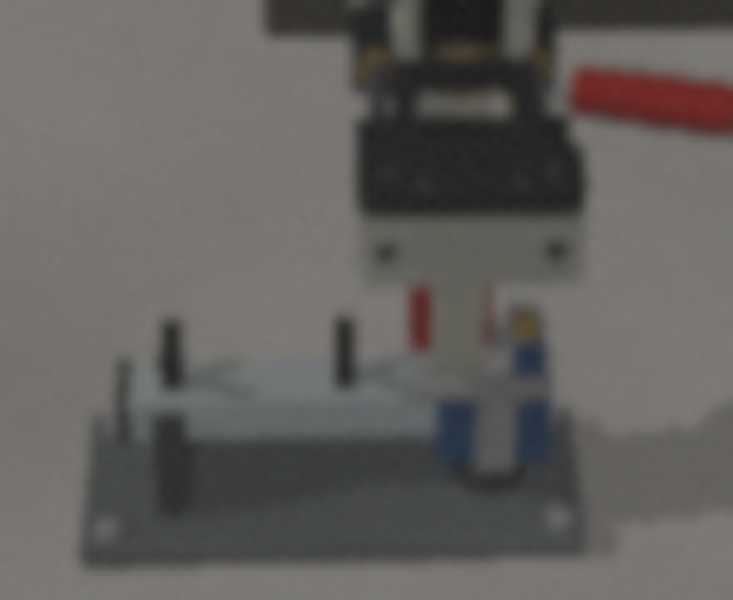

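The side view shows the finger at (462,320) over the middle of the red fin, clear of the spring and block at (525,330). Closing.

Call:
apply_moves([
  [0.2,[0,0,0],0],
  [0.0,[0,0,0],0],
  [0.0,[0,0,0],0],
  [0.0,[0,0,0],0],
  [0.0,[0,0,0],0],
  [0.0,[0,0,0],0],
], squeeze=50)

```text
time_s: 14.22
position: [0.4997, -0.1619, 0.0811]
tool_rot: [[-0.983, -0.186, 0.0], [-0.186, 0.983, -0.0], [-0.0, -0.0, -1.0]]
ft_force: [0.2, -2.1, 0.4]
gripper_width: 0.0116
finger_force: 50.0
```

Call:
apply_moves([
  [0,[0,0.3,0],0],
  [0,[0,0.6,0],0],
  [0,[0,0.85,0],0],
  [0,[0,1.0,0],0],
  [0,[0,1.0,0],0],
  [0,[0,1.0,0],0],
])

```text
time_s: 14.98
position: [0.498, -0.1533, 0.0811]
tool_rot: [[-0.982, -0.186, 0.001], [-0.186, 0.982, -0.003], [-0.0, -0.003, -1.0]]
ft_force: [0.8, -7.1, -3.3]
gripper_width: 0.0118
finger_force: 50.0
```

Run:
```python
from h import *
plan((.4997,-.1619,.0811),10.5)
im,d=camera("side");P=cloud("side",d);cv2.imwrite("pics/p1.png",cv2.resize(im[140:230,180:290],(733,600),interpolation=cv2.INTER_CUBIC)[:,:,::-1])
m=(d>0)&(P[...,2]>.035)&(P[...,2]<.065)&(np.abs(P[...,0]-.56)<.05)&(np.abs(P[...,1]+.15)<.05)
m2=np.load("first_side.npz");P2=cloud("side",m2["d"]);k=m&(m2["d"]>0)
print("stub moved",np.median(P[k]-P2[k],axis=0))
```

```text
pos [ 0.498  -0.1533  0.0811] j [-0.51  0.34  1.79 -0.    1.01 -2.27] t 14.975 shift cm [-0.   -0.88  0.  ] turn 0.004 w 0.011841361156011396 down [ 0.001 -0.003 -1.   ]
stub moved [-0.00016942  0.00079087  0.00068072]
```

View pics/p1.png

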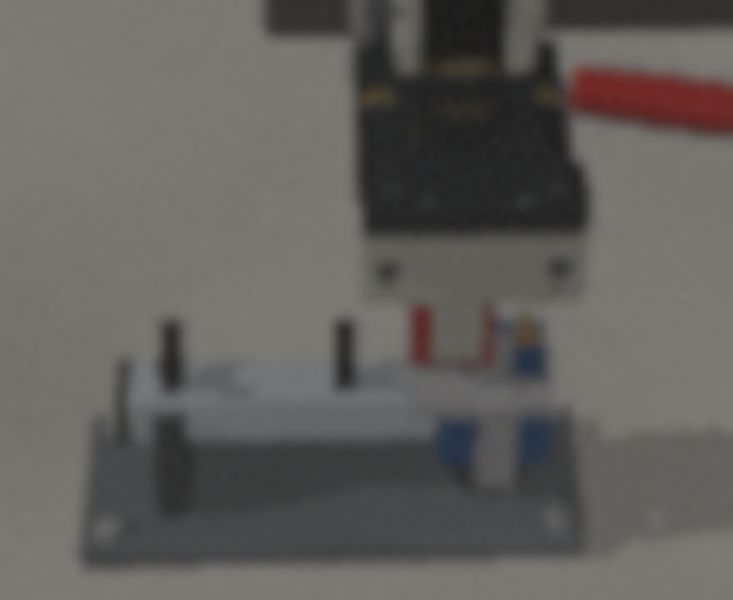

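The fin and the leg at (495,450) have moved towards the camera by about 8.8 mm, and the stub has stayed put. Lifting.

Call:
apply_moves([
  [0,[0,0.1,0],0],
  [0,[0,0.1,-0.4],0],
  [0,[0,0.1,-0.8],0],
  [0,[0,0.1,-1.2],0],
  [0,[0,0.1,-1.6],0],
  [0,[0,0.1,-2],0],
  [0,[0,0.1,-2.4],0],
  [0,[0,0.1,-2.4],0],
])

```text
time_s: 16.02
position: [0.4982, -0.1524, 0.106]
tool_rot: [[-0.982, -0.187, 0.002], [-0.187, 0.982, -0.003], [-0.001, -0.004, -1.0]]
ft_force: [-0.4, -5.7, 4.2]
gripper_width: 0.0115
finger_force: 50.0
```

Run:
```python
from h import *
plan((.4997,-.1619,.0811),10.5);print(observe()["ft_force"],observe()["ft_torque"])
im,d=camera("side");P=cloud("side",d);print(observe()["ft_force"]);cv2.imwrite("pics/l1.png",cv2.resize(im[130:230,170:290],(720,600),interpolation=cv2.INTER_CUBIC)[:,:,::-1])
```

```text
pos [ 0.4982 -0.1524  0.106 ] j [-0.51  0.31  1.76 -0.    1.07 -2.27] t 16.025 shift cm [ 0.03 -0.95  2.49] turn 0.004 w 0.011455678999573365 down [ 0.002 -0.003 -1.   ]
[-0.36845917 -5.6930665   4.22300532] [-1.38787673  0.3018679   0.06638505]
[-0.31690331 -5.82639771  4.03242055]
```

View pics/l1.png

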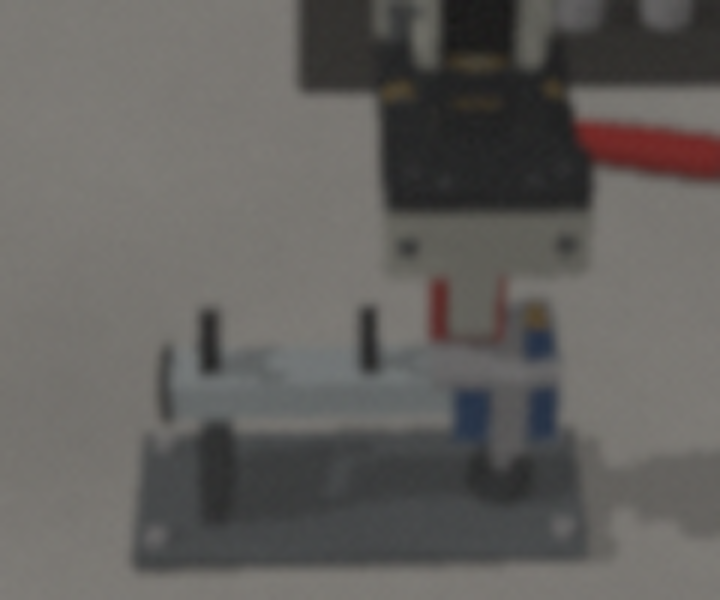

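The carrier is lifted about 25 mm and level; the stub at (310,385) is clear of the post. Continuing up.

Call:
apply_moves([
  [0,[0,0,-0.4],0],
  [0,[0,0,-0.8],0],
  [0,[0,0,-1.5],0],
  [0,[0,0,-2.5],0],
  [0,[0,0,-4],0],
  [0,[0,0,-5.5],0],
  [0,[0,0,-7],0],
  [0,[0,0,-7.5],0],
])

```text
time_s: 17.08
position: [0.4981, -0.1512, 0.1817]
tool_rot: [[-0.983, -0.186, 0.002], [-0.186, 0.983, -0.001], [-0.002, -0.002, -1.0]]
ft_force: [1.1, -0.1, -4.5]
gripper_width: 0.0112
finger_force: 50.0
```

Call:
apply_moves([
  [0,[0,0,0],0],
  [0,[0,0,0],0],
  [0,[0,0,0],0],
  [0,[0,0,0],0],
  [0,[0,0,0],0],
  [0,[0,0,0],0],
])

```text
time_s: 17.82
position: [0.4975, -0.1508, 0.18]
tool_rot: [[-0.983, -0.186, -0.0], [-0.186, 0.983, 0.0], [0.0, 0.0, -1.0]]
ft_force: [0.0, 0.1, -4.2]
gripper_width: 0.012
finger_force: 50.0
```

Run:
```python
from h import *
plan((.4997,-.1619,.0811),10.5);print(observe()["ft_force"],observe()["ft_torque"])
im,d=camera("side");P=cloud("side",d);hsv=cv2.cvtColor(im,cv2.COLOR_RGB2HSV)
m=(d>0)&(P[...,2]>.085)&(P[...,2]<.106)&(np.hypot(P[...,0]-.49,P[...,1]-.198)<.065)
print(cv2.minAreaRect((P[m][:,:2]*1000).astype(np.float32)),np.percentile(P[m][:,2],98))
# stub strip: height vs x
m=(d>0)&(P[...,2]>.11)&(P[...,2]<.165)&(P[...,0]>.515)&(P[...,0]<.62)&(np.abs(P[...,1]+.15)<.05)&(hsv[...,2]>60)
for x in np.arange(.53,.62,.02):
    k=P[m&(np.abs(P[...,0]-x)<.01)]
    if len(k):print(x.round(2),len(k),np.percentile(k[:,2],[5,50,95]).round(4),np.median(k[:,1]).round(4))
```

```text
pos [ 0.4975 -0.1508  0.18  ] j [-0.51  0.23  1.67  0.    1.24 -2.27] t 17.825 shift cm [-0.01 -1.13  9.89] turn 0.004 w 0.012002189874368883 down [-0.  0. -1.]
[ 0.03407398  0.05619767 -4.17641105] [ 0.05098097 -0.01423429 -0.00235445]
((491.4630126953125, 198.958251953125), (90.16566467285156, 21.51106071472168), 39.15127944946289) 0.1016797638190143
0.53 103 [0.1412 0.1541 0.1576] -0.1343
0.55 111 [0.1387 0.1547 0.1576] -0.13
0.57 113 [0.1394 0.1555 0.1575] -0.1264
0.59 112 [0.1398 0.1553 0.1578] -0.1228
0.61 104 [0.1404 0.1558 0.1586] -0.1193
```

The carrier is level and held about 99 mm up (z ≈ 0.133), and the tube is still in the rest. Handing in.

```bash
python3 -c "
from rig import *
print(finish_job())"
```

```text
the job is handed in; nothing more can be done
None
```

The job is handed in at about 18 s on the robot's clock: by my last measurements the tube lies released in both green forks, and the carrier hangs level by its fin about 99 mm above its seat; no verdict came back.

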